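Rack the bead rod and hold the bead kiln open

TASK

Get the beads ready for loading: lay the rod of beads across the two notched posts of the white bead rack, one end in each notch, setting it down rather than dropping it, and let go. Then lift the lid of the small green kiln by its black front handle to 50 degrees from closed and finish while still holding it there, since it falls shut if released; leave the other things on the bench where they are.

Things in the scene. Friction and masses are not known exactly. Their poses are not given: they have to be found in the camera images.
- bead_rod: Steel rod, 8 mm diameter, 176 mm long, about 70 g, loose on the worktop; origin at its centre, x along the rod. Four 14 mm cube beads (blue, terracotta) are fixed on it, centred 31 and 46 mm either side of the centre, so the middle 48 mm is bare for gripping. It lies on the flats of its beads, axis 7 mm above the worktop.
- rack: White ceramic bead rack, fixed; origin at the centre of its underside. Base 56 (x) by 152 (y) by 8 mm; two posts 30 (x) by 12 (y) mm, 53 mm high, at y = -68 and +68 mm. The notch in each top runs through along y: floor 38 mm above the worktop, 16 mm wide at the floor, about 22 at the top. The rod lies along the rack's y, its beads between the posts (9 mm of play endways each way).
- rack_seat (a point): Where the centre of the rod belongs: midway between the notches, 42 mm above the worktop, 4 mm (rod radius) above the notch floors; axes as rack.
- kiln: Small green tabletop bead kiln fixed to the worktop, 150 mm deep (x) by 220 mm wide (y), 65 mm high without the lid; origin at the centre of its underside, x points from its front to its back (hinge side), y to the left seen from the front.
- kiln_lid_hinge (a point): On the lid's hinge line, at the middle of the kiln's width: 80 mm behind the kiln's origin and 65 mm above the worktop. The axis is the kiln's y. The point turns with the lid.
- kiln_lid_handle (a point): Middle of the lid's handle: a black round bar of 10 mm diameter, 100 mm long along the kiln's y, held by a rod at each end 40 mm in front of the lid's front edge (clear gap 35 mm). With the lid closed it is 195 mm in front of the hinge line and 9 mm above it (74 mm above the worktop). It moves with the lid.
- kiln_lid (a joint): Angle of the kiln lid (150 by 220 by 18 mm, about 0.45 kg) in rad: 0 closed, as it starts; grows as the front rises; 50 degrees = 0.873; stop at 1.35. No spring or stay: it falls shut when let go, and needs about 2 N upward at the handle.
- yellow_box: Bystander: closed yellow box, 46 by 76 mm, 32 mm high; origin at the centre of its underside.
- red_cutter: Bystander: red scalloped cutter, 49 mm wide, 40 mm high; origin at the centre of its underside.
- glaze_jar: Bystander: small glaze jar, 50 mm diameter, 66 mm high; origin at the centre of its underside.
- dotted_pot: Bystander: dark pot with pale dots, 82 mm wide, 70 mm high; origin at the centre of its underside.
- masking_tape: Bystander: roll of tape lying flat, 86 mm diameter, 19 mm high; origin at the centre of its underside.

How it is judged:
On the way:
1. The rod lies in both notches of the rack, released, while the kiln is still closed (horizontal distance between bead_rod and rack_seat below 0.012 m and z of bead_rod in the frame of rack_seat between -0.004 and 0.004 m and angle between the x axis of bead_rod and the y axis of rack, either way round below 0.1 rad and contact force between the fingers and bead_rod below 0.1 N and linear speed of bead_rod below 0.03 m/s and value of joint kiln_lid below 0.1 rad), for 0.3 s.
At the end, for the whole second after the job is handed in: Rod at rest in both notches, untouched (centre within 12 mm sideways and 4 mm in height of rack_seat, axis within 0.1 rad of the rack's y); lid still at 50 +/- 7 degrees (0.75 to 0.995 rad), held by the fingers (over 0.5 N), propped by nothing else (horizontal distance between bead_rod and rack_seat below 0.012 m and z of bead_rod in the frame of rack_seat between -0.004 and 0.004 m and angle between the x axis of bead_rod and the y axis of rack, either way round below 0.1 rad and contact force between each of the fingers, kiln_lid and bead_rod below 0.1 N and linear speed of bead_rod below 0.03 m/s and value of joint kiln_lid between 0.75 and 0.995 rad and velocity of joint kiln_lid between -0.1 and 0.1 rad/s and contact force between the fingers and kiln_lid above 0.5 N and contact force between kiln_lid and yellow_box below 0.1 N and contact force between kiln_lid and red_cutter below 0.1 N and contact force between kiln_lid and glaze_jar below 0.1 N and contact force between kiln_lid and dotted_pot below 0.1 N and contact force between kiln_lid and masking_tape below 0.1 N); the arm keeps its last pose, push and grip.
It fails at once if The rod is let fall (faster than 0.5 m/s while the fingers do not touch it) (linear speed of bead_rod above 0.5 m/s and contact force between the fingers and bead_rod below 0.01 N).
It fails at once if A bystander (box, cutter, jar, pot, tape) is moved by over 20 mm (distance of any of yellow_box, red_cutter, glaze_jar, dotted_pot, masking_tape from where it was at the start of the episode above 0.02 m).
It also fails if it takes over 61 s, if anything falls off the work surface, if the arm or the gripper's body presses on something with over 40 N, if the wrist force passes 120 N, or if a joint passes its speed limit or range.

ROBOT

A 7-joint arm with a two-finger parallel gripper is mounted at the origin on a cart in front of the work surface, level with it; the furniture and walls round the work are solid. World frame = base frame: x ahead of the robot, y to its left, z up, the work surface at z = 0. Lengths are in m, angles in rad, forces in N, time in s.
With the tool pointing down it reaches from about 0.35 to 0.9 m from the base axis. Payload 8.1 kg.
Tool frame: the origin (TCP) lies midway between the tips of the shut fingers; the grasp point (between the pads) lies arm.grasp_offset behind it (arm.grasp_offset is the distance from the TCP to the grasp point, in m); z points along the fingers, y is the line along which they close (so a half turn about z gives the same grasp; the last joint's range is limited). The gripper opens to 92 mm and grips with 3 to 60 N. Pads are 19 mm wide; open, the fingers measure 130 mm over their backs; the gripper's body (75 mm by 190 mm) begins 47 mm behind the grasp point.
Start: joints at [1.066, 0.434, 0.025, 1.573, -0.012, 1.134, -0.075], TCP at [0.244, -0.575, 0.227] pointing down, gripper open.
Joint ranges: [-2.62, 2.62], [-0.44, 2.09], [-1.27, 1.32], [0.08, 2.57], [-1.32, 4.46], [0.12, 2], [-2.74, 2.74]. Speed limits (rad/s): [2.22, 2.22, 3.01, 3.01, 3.14, 3.14, 3.14].

INTERFACE

Orientations are given as a rotation vector (axis times angle).
In Python, from cell import observe, imaging, arm gives the robot as it stands.
- The arm moves only by the tool apply_moves, never from a script. Its argument "commands" is a list of rows, each a list of 5 numbers: the opening in per cent of the stroke, from 0 (shut) to 100 (fully open), then the shift along the world's x, y, z in units of 0.06 m (1.0 is 0.06 m), then the turn about the world's z in units of 0.5 rad (1.0 is 0.5 rad). A call has 1 to 12 rows; each row shifts and turns the commanded pose from where the row before left it; what a row does not reach is not made up. A row lasts 1/8 s, in which the tool goes at most 62.5 mm and 10.7 degrees, less where a joint would pass 70% of its speed; a pose out of reach is approached as far as the arm can. A call with a number of a shift or a turn outside -1 to 1 is refused whole. A call with a gripper value outside its range is refused whole. The fingers move at their own pace and stop on an object; "newtons" is the grip in N (left out, the last holds). Time passes only in rows, so rows that do not move let the fingers close. It gives the time, the measured TCP pose, the force, the opening and the grip force at its end, in the units of the state.
- observe(): the state, without advancing time (a new reading comes with each control period).
- imaging.get_image(name): name is "scene" or "top" or "wrist"; returns (picture, depth): 420x560x3 uint8, red, green, blue; 420x560 float32, m along the optical axis (not along the pixel's ray), 0 where there is no reading.
- imaging.camera_params(name): a dict with "camera_matrix" (3x3 intrinsics, pixels), "origin" and "rotation" of the camera in the world; the wrist camera has in their place "tool_from_camera" (4x4, takes a point from camera to tool coordinates, whose origin is the TCP and whose axes are the flange's). Camera axes: x right, y up, looking along -z (the intrinsics and any distortion apply to the point x, -y, -z); pixel columns grow to the right and rows downward; lengths in m; the calibration is good to about 2 mm. The wrist camera is an equidistant fisheye: a pixel r from the principal point sees the ray r / f radians off the axis. A picture is of the moment at which its call begins: read the wrist's pose just before it. camera_params takes no time and is no camera call.
- arm.sign_off(): hands the job in; it is judged then, once.
The state is a dict: "clock": time; "joints": joint angles; "dq": joint speeds; "joint_efforts": joint torques, N m; "position": TCP position; "ee_rot": TCP orientation; "force": force on the tool from outside, world axes, zero at the start; "ft_torque": the same for the moment, N m; "width": opening from 0.0 (shut) to 1.0 (fully open); "gripper_force": force on a finger pad.
Only numpy, scipy, OpenCV 4.12 (cv2) and the standard library are available. Lean on these libraries where they do the work, as an engineer would, in place of code of your own. Each camera call takes 0.05 s, during which the arm holds its last target. There are 200 camera calls.

## Working session

There is one attempt and no reset: what is moved stays moved. The work goes in short steps, Python scripts to look and compute and a tool call to move; the robot and the scene stay as the last step left them, time stands still between calls to the robot, and variables do not carry over. Pictures are saved under pics/ and viewed, at most 10 in all, crops included, and the job is handed in when it is done.

Besides the shell and the picture viewer there is one more tool, called after "Emit:" in YAML: its name, and indented under it one key for each argument. apply_moves: Moves the arm, as the interface text tells. Its arguments: {"type":"object","properties":{"commands":{"type":"array"},"newtons":{"type":"number"}},"required":["commands"]}

```bash
ls; mkdir -p pics
cat > h.py <<'E'
import numpy as np, cv2
from cell import observe, imaging, arm
def snap(n):
    im,d=imaging.get_image(n); np.savez(f'{n}.npz',im=im,d=d); return im,d
def load(n):
    z=np.load(f'{n}.npz'); return z['im'],z['d']
def pts(n,d):
    p=imaging.camera_params(n); K=np.array(p['camera_matrix']); v,u=np.mgrid[:d.shape[0],:d.shape[1]]
    c=np.stack([(u-K[0,2])/K[0,0]*d,-(v-K[1,2])/K[1,1]*d,-d],-1)
    return c@np.array(p['rotation']).T+np.array(p['origin'])
E
python3 - <<'E'
from h import *
o=observe();print(o, arm.grasp_offset)
for n in('scene','top'):
    im,d=snap(n); cv2.imwrite(f'pics/{n}.png',im[...,::-1]); print(n,imaging.camera_params(n))
E
```

```text
pics
{'clock': 0.0, 'joints': array([ 1.06642495,  0.43522242,  0.02495601,  1.57411634, -0.01158773,
        1.13401528, -0.07511259]), 'dq': array([-2.38533470e-03, -1.33536539e-03, -6.37013165e-04, -4.77605423e-04,
        2.26640046e-03, -6.93214183e-05, -7.46550476e-04]), 'joint_efforts': array([ 5.59332912e-04, -6.67847586e+01,  9.85076465e-01, -3.14461648e+01,
       -6.05337764e-02,  4.30018036e-02,  1.34269289e-04]), 'position': array([ 0.2441496 , -0.57476402,  0.2259377 ]), 'ee_rot': array([-3.07691909e+00, -6.26460699e-01,  7.35275125e-04]), 'force': array([ 0.72923863,  0.81040003, -0.47358082]), 'ft_torque': array([-0.01146882, -0.04048553,  0.01022377]), 'gripper_force': 0.0, 'width': 1.0013151265225204} 0.0188
scene {'camera_matrix': array([[499.64573239,   0.        , 277.43944038],
       [  0.        , 499.64573239, 208.27003358],
       [  0.        ,   0.        ,   1.        ]]), 'origin': array([-0.09860107,  0.95005808,  0.88833386]), 'rotation': array([ 0.34411829, -1.26705969, -2.35804811])}
top {'camera_matrix': array([[387.31434343,   0.        , 284.23367114],
       [  0.        , 387.31434343, 210.51606544],
       [  0.        ,   0.        ,   1.        ]]), 'origin': array([ 0.42458446, -0.13027475,  1.42296818]), 'rotation': array([ 0.04953363, -0.04501711, -1.57783599])}
```

View pics/scene.png

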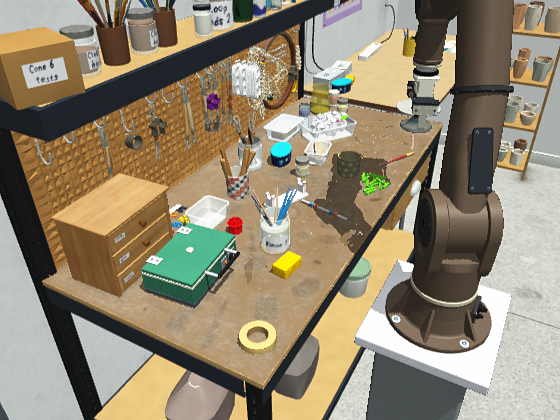

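View pics/top.png

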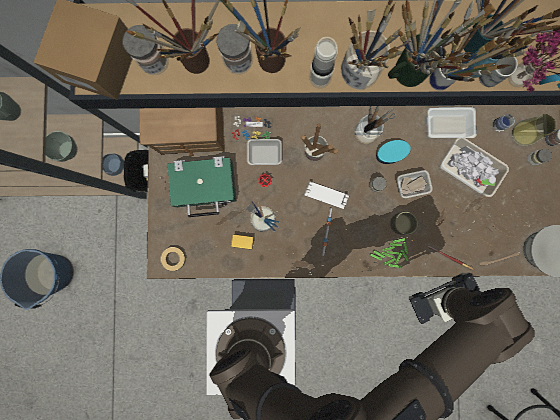

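The top view shows the kiln at (200,182) with its handle at (205,209), the white rack at (327,193), the rod at about (327,235), the yellow box at (242,241), the tape at (173,258), the cutter at (265,179), the jar at (378,183) and the pot at (403,222). There's also a brush mug at (263,217), close to the rod.

```bash
sed -i "s/np.array(p\['rotation'\]).T/cv2.Rodrigues(np.array(p['rotation']))[0].T/" h.py
python3 - <<'E'
from h import *
im,d=load('top'); P=pts('top',d)
cv2.imwrite('pics/topc.png',cv2.resize(im[140:290,150:350,::-1],None,fx=4,fy=4,interpolation=cv2.INTER_CUBIC))
im2,d2=load('scene')
P2=pts('scene',d2)
cv2.imwrite('pics/scenec.png',cv2.resize(im2[150:310,130:370,::-1],None,fx=3.3,fy=3.3,interpolation=cv2.INTER_CUBIC))
for n,uv in dict(worktop=(220,260),rack=(327,193),rod=(327,235),kiln=(205,175),handle=(205,210),mug=(258,213),ybox=(242,241),brushtop=(268,210),drawer=(180,125),tape=(165,258)).items(): print(n,P[uv[1],uv[0]].round(4))
for n,uv in dict(worktop=(300,330),kiln=(190,262),ybox=(287,262),rod=(325,210)).items(): print('S',n,P2[uv[1],uv[0]].round(4))
E
```

```text
worktop [ 0.3308  0.11   -0.0024]
rack [ 0.5733 -0.2843  0.0046]
rod [ 0.4192 -0.2817  0.0084]
kiln [0.6317 0.1489 0.0818]
handle [ 0.5146  0.1659 -0.0029]
mug [ 0.497  -0.0362  0.0898]
ybox [0.4001 0.0255 0.0325]
brushtop [ 0.5079 -0.0702  0.0764]
drawer [0.7741 0.2039 0.2054]
tape [0.3409 0.3041 0.0216]
S worktop [ 0.2675  0.2064 -0.0007]
S kiln [0.5793 0.2081 0.085 ]
S ybox [0.3937 0.0369 0.0339]
S rod [ 0.4252 -0.2767  0.0077]
```

View pics/topc.png

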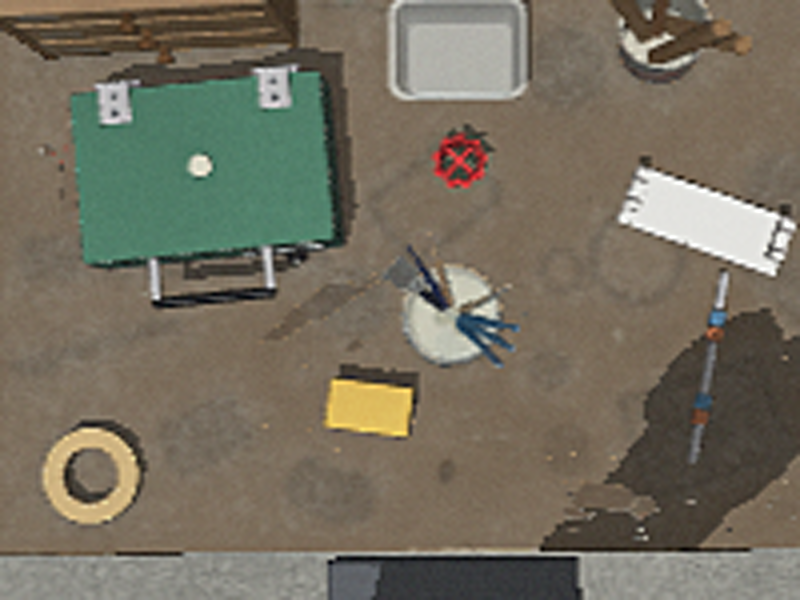

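View pics/scenec.png

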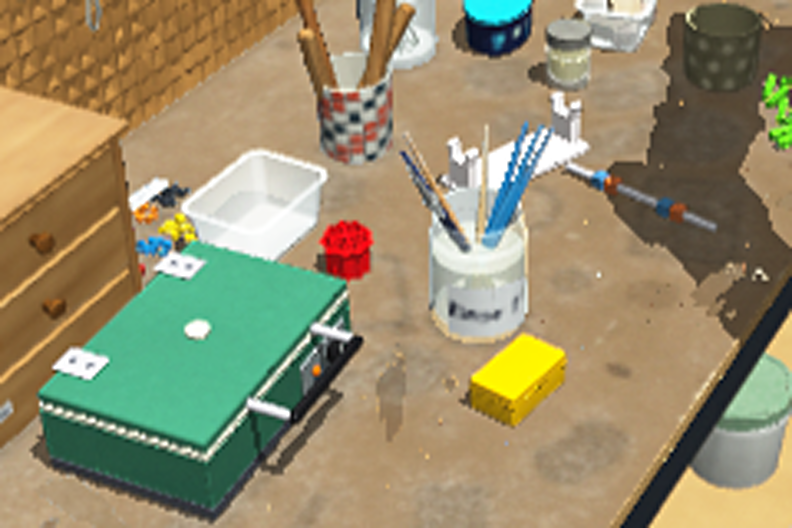

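The crops show the rod from crop (723,272) to (692,462), with its beads in two pairs. They also show the tilted rack, the handle bar from (155,303) to (272,293), and mug brushes between the rack and the kiln.

Run:
```python
from h import *
from scipy.spatial.transform import Rotation as R
def axis(Q):
    r=cv2.minAreaRect((Q[:,:2]*1000).astype(np.float32)); b=cv2.boxPoints(r); e=[b[1]-b[0],b[2]-b[1]]; l=max(e,key=np.linalg.norm)
    return np.array(r[0]).round(1),np.array(r[1]).round(1),np.degrees(np.arctan2(l[1],l[0])).round(1)
def ray(n,uv,z):
    p=imaging.camera_params(n);K=p['camera_matrix'];M=cv2.Rodrigues(np.array(p['rotation']))[0]
    uv=np.atleast_2d(np.float64(uv)); c=np.c_[(uv[:,0]-K[0,2])/K[0,0],-(uv[:,1]-K[1,2])/K[1,1],-np.ones(len(uv))]@M.T
    o=np.array(p['origin']); return o+c*((z-o[2])/c[:,2])[:,None]
def big(m):
    n,l,s,_=cv2.connectedComponentsWithStats(m.astype(np.uint8),connectivity=8); k=1+np.argmax(s[1:,4]); return l==k
for n in('top','scene'):
    im,d=load(n);P=pts(n,d);I=im.astype(int);r,g,b=I[...,0],I[...,1],I[...,2]
    X,Y,Z=P[...,0],P[...,1],P[...,2]
    print('==',n)
    # rack
    reg=(X>.47)&(X<.68)&(Y<-.17)&(Y>-.4)&(Z<.08)&(Z>-.03)
    m=big(cv2.morphologyEx((reg&(I.min(-1)>150)).astype(np.uint8),cv2.MORPH_CLOSE,np.ones((3,3))))
    for lo,hi in((-.01,.02),(.03,.08)):
        k=m&(Z>lo)&(Z<hi); 
        if k.sum()>8: print('rack',lo,k.sum(),axis(P[k]),np.median(Z[k]).round(4))
    if n=='top':
        v,u=np.nonzero(m); print('rack sil at z8', axis(ray(n,np.c_[u,v],.008)))
    # posts
    k=m&(Z>.044);
    if k.sum()>8:
        nn,l,s,c=cv2.connectedComponentsWithStats(k.astype(np.uint8),connectivity=8)
        for i in range(1,nn): print(' post',s[i,4],P[l==i].mean(0).round(4))
    reg=(X>.3)&(X<.56)&(Y<-.22)&(Y>-.34)&(Z<.04)
    hsv=cv2.cvtColor(im,cv2.COLOR_RGB2HSV).astype(int)
    for nm,k in dict(blue=reg&(b>r+25),terra=reg&((hsv[...,0]<11)&(hsv[...,1]>125))).items():
        nn,l,s,c=cv2.connectedComponentsWithStats(k.astype(np.uint8),connectivity=8)
        for i in range(1,nn):
            if s[i,4]>5: print(nm,s[i,4],c[i].round(1),ray(n,c[i],.012 if n=='top' else .01).round(4))
    # kiln
    k=big((g>r+30)&(g>b+5)&(Y>0)&(Z>.07)&(Z<.1)); print('lid',k.sum(),axis(P[k]),np.median(Z[k]).round(4))
    v,u=np.nonzero(k); print('lid ray',axis(ray(n,np.c_[u,v],.083)))
    k=(I.max(-1)<60)&(X>.42)&(X<.56)&(Y>.08)&(Y<.24)&(Z>.055)&(Z<.095)
    if k.sum(): print('bar',k.sum(),axis(P[k]),np.median(Z[k]))
    k=(X>.4)&(X<.6)&(Y<.03)&(Y>-.15)&(Z>.04); print('mug',X[k].min(),X[k].max(),Y[k].min(),Y[k].max(),Z[k].max())
o=observe();T=R.from_rotvec(o['ee_rot']).as_matrix();print(T.round(3))
```

```text
== top
rack -0.01 542 (array([ 566.8, -280.3]), array([149.9,  55.9]), np.float32(70.3)) 0.0075
rack 0.03 69 (array([ 567.1, -280.9]), array([147.6,  35.1]), np.float32(70.1)) 0.0417
rack sil at z8 (array([ 566.3, -282.1]), array([153.7,  55.1]), np.float32(70.2))
 post 10 [ 0.5846 -0.2128  0.1874]
 post 1 [ 0.4246 -0.1303  1.423 ]
 post 1 [ 0.4246 -0.1303  1.423 ]
 post 7 [ 0.5772 -0.2123  0.0506]
 post 9 [ 0.5568 -0.3485  0.0513]
 post 1 [ 0.4246 -0.1303  1.423 ]
 post 1 [ 0.4246 -0.1303  1.423 ]
 post 6 [ 0.5317 -0.3379  0.0511]
 post 1 [ 0.4246 -0.1303  1.423 ]
blue 12 [328.8 219. ] [[ 0.4773 -0.2888  0.012 ]]
blue 11 [325.4 239.9] [[ 0.4015 -0.2751  0.012 ]]
terra 11 [328.1 222.8] [[ 0.4634 -0.2859  0.012 ]]
terra 9 [324.4 243.8] [[ 0.3875 -0.2716  0.012 ]]
lid 2452 (array([610.3, 166.5]), array([148.8, 218.6]), np.float32(-84.7)) 0.0824
lid ray (array([609.9, 165.9]), array([147.8, 217.6]), np.float32(-84.7))
bar 78 (array([513.3, 162.3]), array([ 45. , 150.4]), np.float32(-84.6)) 0.0766647566400982
mug 0.42458446284562446 0.5413094755089349 -0.1302747459166261 -0.0021930628192
[... 344 characters left out ...]
.0503]
 post 13 [ 0.5768 -0.2067  0.0489]
 post 16 [ 0.4921 -0.0834  0.1284]
blue 21 [311. 204.] [[ 0.4785 -0.284   0.01  ]]
blue 20 [330.6 212.2] [[ 0.403  -0.2708  0.01  ]]
terra 15 [315.  205.9] [[ 0.462  -0.2799  0.01  ]]
terra 16 [334.9 213.9] [[ 0.3872 -0.2683  0.01  ]]
lid 2983 (array([609.9, 169.9]), array([153.6, 224.3]), np.float32(-84.4)) 0.0828
lid ray (array([607.6, 172.8]), array([154., 224.]), np.float32(-84.7))
bar 121 (array([513.3, 161.1]), array([ 47.3, 106.1]), np.float32(-86.1)) 0.0776689972024962
mug 0.43179826025991097 0.5980087960592244 -0.1068531312531289 0.0017151554876997377 0.1806308169431654
[[ 0.92   0.391 -0.001]
 [ 0.391 -0.92   0.001]
 [-0.    -0.001 -1.   ]]
```

Emit:
apply_moves:
  commands:
    - [100,0.39,0.62,0,-0.145]
    - [100,0.39,0.62,0,-0.145]
    - [100,0.39,0.62,0,-0.145]
    - [100,0.39,0.62,0,-0.145]
    - [100,0.39,0.62,0,-0.145]
    - [100,0.39,0.62,0,-0.145]
    - [100,0.39,0.62,0,-0.145]
    - [100,0.41,0.61,0,-0.145]
    - [100,0,0,-0.8,0]
    - [60,0,0,-0.8,0]
    - [60,0,0,0,0]
    - [60,0,0,0,0]
  newtons: 20

```text
clock: 1.6
position: [0.4334, -0.2787, 0.132]
ee_rot: [3.129, -0.28, 0.001]
force: [1.0, -0.6, 1.0]
width: 0.723
gripper_force: 0.0
```

Run:
```python
from h import *
from scipy.spatial.transform import Rotation as R
o=observe(); print(o['clock'],o['position'],o['width']); T=R.from_rotvec(o['ee_rot']).as_matrix(); print(np.degrees(np.arctan2(T[1,1],T[0,1])))
im,d=snap('wrist'); p=imaging.camera_params('wrist'); print(p)
cv2.imwrite('pics/w1.png',im[...,::-1]); np.savez('wp.npz',t=o['position'],T=T)
```

```text
1.6 [ 0.43339196 -0.27874004  0.13204153] 0.7229871614843507
-100.23283918900707
{'camera_matrix': array([[325.1922621 ,   0.        , 279.04672948],
       [  0.        , 325.1922621 , 202.82371662],
       [  0.        ,   0.        ,   1.        ]]), 'tool_from_camera': array([[ 1.67596638e-05,  9.57682759e-01,  2.87825873e-01,
         7.74668242e-02],
       [ 9.99999790e-01,  1.70429574e-04, -6.25298631e-04,
        -1.54321161e-04],
       [-6.47891759e-04,  2.87825824e-01, -9.57682555e-01,
        -1.57385797e-01],
       [ 0.00000000e+00,  0.00000000e+00,  0.00000000e+00,
         1.00000000e+00]])}
```

View pics/w1.png

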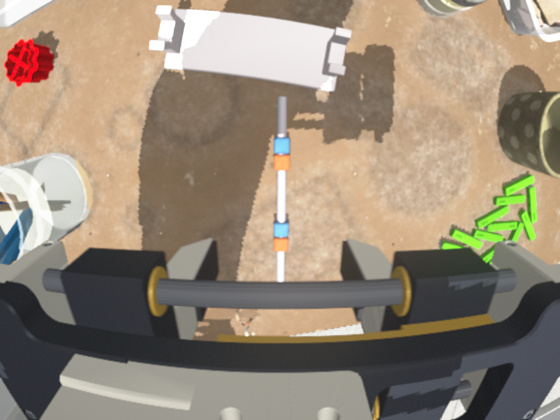

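The wrist picture shows the rod running vertically at column ≈281, well centred between the fingers, with beads at rows 145/161 and 229/243. The rack is at about (252,50).

```bash
cat >> h.py <<'E'
def wray(uv,z,t,T):
    p=imaging.camera_params('wrist');K=p['camera_matrix'];M=p['tool_from_camera'];uv=np.atleast_2d(np.float64(uv))
    x=(uv[:,0]-K[0,2])/K[0,0];y=(uv[:,1]-K[1,2])/K[1,1];r=np.hypot(x,y);s=np.sin(r)/r
    c=np.c_[x*s,-y*s,-np.cos(r)]@M[:3,:3].T@T.T; o=t+T@M[:3,3]
    return o+c*((z-o[2])/c[:,2])[:,None]
E
python3 - <<'E'
from h import *
z=np.load('wp.npz');t,T=z['t'],z['T'];im,d=load('wrist');I=im.astype(int)
hsv=cv2.cvtColor(im,cv2.COLOR_RGB2HSV).astype(int); box=np.zeros(d.shape,bool);box[130:260,265:300]=1;out=[]
for nm,k in dict(blue=box&(abs(hsv[...,0]-105)<12)&(hsv[...,1]>120),terra=box&(hsv[...,0]<14)&(hsv[...,1]>160)).items():
    n,l,s,c=cv2.connectedComponentsWithStats(k.astype(np.uint8))
    for i in range(1,n):
        if s[i,4]>60: w=wray(c[i],.013,t,T)[0]; out.append(w);print(nm,s[i,4],c[i].round(1),w.round(4))
out=np.array(out);print(out.mean(0)); a=out[out[:,0]>.44].mean(0)-out[out[:,0]<.44].mean(0);print(np.hypot(*a[:2]),np.degrees(np.arctan2(a[1],a[0])))
m=(I.min(-1)>125)&(np.ptp(I,-1)<40);b=np.zeros_like(m);b[5:92,148:352]=1
# post top corners regions: hull of white region at base
from scipy import ndimage
v,u=np.nonzero(m&b);print(len(u))
# base edges: near edge line rows for columns 190..315
lo=[(c,np.nonzero((m&b)[:,c])[0].max()) for c in range(195,312,5)]
hi=[(c,np.nonzero((m&b)[:,c])[0].min()) for c in range(205,325,5)]
for e in(lo,hi):
    w=wray(np.array(e)+.5,.008 if e is lo else .008,t,T); f=np.polyfit(w[:,1],w[:,0],1); print(f,np.degrees(np.arctan2(1,f[0])), f[0]*-.28+f[1])
E
```

```text
nan<stdin>:8: RuntimeWarning: Mean of empty slice.
  ret = ret.dtype.type(ret / rcount)
Traceback (most recent call last):
IndexError: too many indices for array: array is 1-dimensional, but 2 were indexed
```

Run:
```python
from h import *
z=np.load('wp.npz');t,T=z['t'],z['T'];im,d=load('wrist');I=im.astype(int)
print(im.shape,im[145,282],im[161,282])
r,g,b_=I[...,0],I[...,1],I[...,2]; box=np.zeros(d.shape,bool);box[130:260,265:300]=1;out=[]
for nm,k in dict(blue=box&(b_>r+40),terra=box&(r>b_+90)).items():
    n,l,s,c=cv2.connectedComponentsWithStats(k.astype(np.uint8))
    for i in range(1,n):
        if s[i,4]>40: w=wray(c[i],.013,t,T)[0]; out.append(w);print(nm,s[i,4],c[i].round(1),w.round(4))
out=np.array(out);print(out.mean(0)); a=out[out[:,0]>.44].mean(0)-out[out[:,0]<.44].mean(0);print(np.hypot(*a[:2]),np.degrees(np.arctan2(a[1],a[0])))
m=(I.min(-1)>125)&(np.ptp(I,-1)<40);b=np.zeros_like(m);b[5:92,148:352]=1
lo=[(c,np.nonzero((m&b)[:,c])[0].max()) for c in range(195,312,5) if (m&b)[:,c].any()]
hi=[(c,np.nonzero((m&b)[:,c])[0].min()) for c in range(205,325,5)if (m&b)[:,c].any()]
for e in(lo,hi):
    w=wray(np.array(e)+.5,.008,t,T); f=np.polyfit(w[:,1],w[:,0],1); print(f,np.degrees(np.arctan2(1,f[0])), f[0]*-.28+f[1])
```

```text
(420, 560, 3) [139 220 250] [254 189 115]
blue 253 [281.6 145.2] [ 0.478 -0.289  0.013]
blue 206 [280.8 229.3] [ 0.4029 -0.2749  0.013 ]
terra 259 [281.  162.3] [ 0.4635 -0.286   0.013 ]
terra 202 [280.4 244.2] [ 0.3883 -0.2719  0.013 ]
[ 0.43317235 -0.28046765  0.013     ]
0.07641290186701008 -10.599211809112267
[0.3630297  0.63979653] 70.0475994845949 0.5381482117399472
[0.36383956 0.69896975] 70.00661149508232 0.5970946767059949
```

Emit:
apply_moves:
  commands:
    - [55,0,-0.02,-0.8,0]
    - [50,0,0,-0.7,0]
    - [50,0,0,-0.4,0]
    - [50,0,0,-0.15,0]
    - [50,0,0,-0.05,0]
    - [50,0,0,0,0]
  newtons: 25

```text
clock: 2.4
position: [0.4336, -0.2799, 0.0058]
ee_rot: [3.128, -0.28, 0.003]
force: [0.6, 0.9, -0.4]
width: 0.501
gripper_force: 0.0
```

Emit:
apply_moves:
  commands:
    - [0,0,0,0,0]
    - [0,0,0,0,0]
    - [0,0,0,0,0]
    - [0,0,0,0,0]
    - [0,0,0,0,0]
    - [0,0,0,0,0]

```text
clock: 3.15
position: [0.4328, -0.2795, 0.0048]
ee_rot: [3.129, -0.28, 0.0]
force: [-0.2, -1.0, 1.1]
width: 0.074
gripper_force: 25.0
```

Emit:
apply_moves:
  commands:
    - [0,0,0,0.4,0]
    - [0,0,0,0.7,0]
    - [0,0,0,0.7,0]
    - [0,0.25,0,0,0.31]
    - [0,0.25,0,0,0.31]
    - [0,0.25,0,0,0.31]
    - [0,0.25,0,0,0.31]
    - [0,0.25,0,0,0.31]
    - [0,0.25,0,0,0.31]
    - [0,0.25,0,0,0.31]
    - [0,0.25,0,0,0.32]
    - [0,0.24,0,0,0.32]

```text
clock: 4.65
position: [0.5674, -0.2794, 0.1124]
ee_rot: [-2.564, -1.815, 0.0]
force: [0.4, 0.1, -0.7]
width: 0.073
gripper_force: 25.0
```

Emit:
apply_moves:
  commands:
    - [0,0,0,0,0]
    - [0,0,0,0,0]
    - [0,0,0,0,0]

```text
clock: 5.03
position: [0.5665, -0.2796, 0.1127]
ee_rot: [-2.571, -1.805, 0.001]
force: [0.1, -1.2, -0.5]
width: 0.077
gripper_force: 25.0
```

Run:
```python
from h import *
from scipy.spatial.transform import Rotation as R
o=observe(); print(o['clock'],o['position'],o['width'],o['gripper_force']); T=R.from_rotvec(o['ee_rot']).as_matrix(); print(np.degrees(np.arctan2(T[1,1],T[0,1])),T[:,2])
im,d=snap('wrist'); np.savez('wp.npz',t=o['position'],T=T); s,_=snap('scene')
cv2.imwrite('pics/w2.png',np.hstack([im[:,100:460,::-1],cv2.resize(s[120:260,230:390,::-1],(480,420),interpolation=cv2.INTER_CUBIC)])[:, :800])
```

```text
5.025 [ 0.56647965 -0.27959019  0.11269183] 0.07704638373970953 24.998509883880615
-19.850240093185203 [-6.08865930e-04 -2.25705231e-04 -9.99999789e-01]
```

View pics/w2.png

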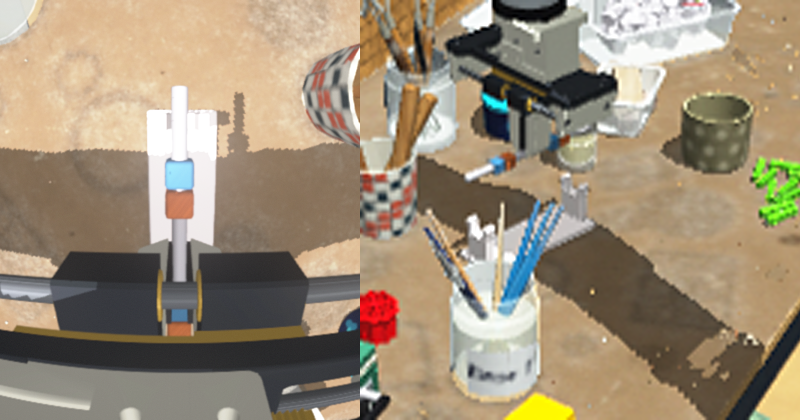

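The rod is held level with its image column (180 in the crop) over the rack's centre (181); its far end is at row 87 and the far post's top edge at row 111. I'll check the endwise fit numerically.

Run:
```python
from h import *
z=np.load('wp.npz');t,T=z['t'],z['T'];c=np.array([.567,-.2805]);a=np.radians(70.03);ey=np.array([np.cos(a),np.sin(a)]);ex=np.array([ey[1],-ey[0]])
f=lambda w:((w[:2]-c)@ex*1000,(w[:2]-c)@ey*1000)
for nm,uv,h in(('rod end',(279.5,86),.115),('bead blue',(279.5,174),.121),('bead terra',(279.5,205),.121),('post far L',(247,110),.053),('post far R',(316,110),.053)):
    print(nm,np.round(f(wray(uv,h,t,T)[0]),1))
print('tcp',f(t))
```

```text
rod end [-1.2 89. ]
bead blue [-1.1 47.8]
bead terra [-1.1 32.7]
post far L [-22.6  77.2]
post far R [23.  77.4]
tcp (np.float64(-0.7997912606999564), np.float64(0.6773898321937881))
```

Emit:
apply_moves:
  commands:
    - [0,0.01,-0.01,-0.4,0]
    - [0,0,0,-0.4,0]
    - [0,0,0,-0.25,0]
    - [0,0,0,-0.06,0]
    - [0,0,0,-0.04,0]
    - [0,0,0,0,0]
    - [0,0,0,0,0]

```text
clock: 6.0
position: [0.5682, -0.2802, 0.0444]
ee_rot: [2.568, 1.808, 0.001]
force: [0.7, -0.3, -0.5]
width: 0.075
gripper_force: 25.0
```

Emit:
apply_moves:
  commands:
    - [0,0,0,-0.03,0]
    - [0,0,0,-0.03,0]
    - [0,0,0,0,0]
    - [0,0,0,0,0]

```text
clock: 6.5
position: [0.5678, -0.28, 0.0401]
ee_rot: [-2.569, -1.808, 0.0]
force: [0.9, 0.3, -0.7]
width: 0.075
gripper_force: 25.0
```

Emit:
apply_moves:
  commands:
    - [0,0,0,-0.02,0]
    - [0,0,0,0,0]
    - [0,0,0,0,0]

```text
clock: 6.88
position: [0.5679, -0.2801, 0.0396]
ee_rot: [2.569, 1.808, 0.0]
force: [-3.1, 0.8, 7.3]
width: 0.074
gripper_force: 25.0
```

Emit:
apply_moves:
  commands:
    - [0,0,0,-0.02,0]
    - [0,0,0,0,0]
    - [0,0,0,0,0]

```text
clock: 7.25
position: [0.568, -0.2802, 0.0394]
ee_rot: [2.568, 1.808, 0.0]
force: [-6.1, 1.7, 16.0]
width: 0.079
gripper_force: 25.0
```

Emit:
apply_moves:
  commands:
    - [0,0,0,0.03,0]
    - [0,0,0,0,0]
    - [15,0,0,0,0]
    - [25,0,0,0,0]
    - [30,0,0,0,0]
    - [30,0,0,0,0]
    - [30,0,0,0,0]
    - [30,0,0,0,0]
    - [30,0,0,0,0]

```text
clock: 8.38
position: [0.5678, -0.2801, 0.0395]
ee_rot: [2.569, 1.808, 0.0]
force: [0.3, 0.4, -0.8]
width: 0.3
gripper_force: 0.0
```

Emit:
apply_moves:
  commands:
    - [30,0,0,0.2,0]
    - [30,0,0,0.4,0]
    - [30,0,0,0.8,0]
    - [30,0,0,0.8,0]
    - [30,0,0,0.8,0]
    - [30,0,0,0,0]

```text
clock: 9.12
position: [0.5702, -0.2805, 0.225]
ee_rot: [2.563, 1.804, 0.007]
force: [0.2, 0.1, -0.4]
width: 0.297
gripper_force: 0.0
```

Run:
```python
from h import *
from scipy.spatial.transform import Rotation as R
o=observe(); print(o['clock'],o['position'],o['width']); T=R.from_rotvec(o['ee_rot']).as_matrix()
im,d=snap('wrist'); np.savez('wp.npz',t=o['position'],T=T); s,ds=snap('scene')
cv2.imwrite('pics/w3.png',np.hstack([im[:,100:420,::-1],cv2.resize(s[140:260,230:370,::-1],(480,420),interpolation=cv2.INTER_CUBIC)])[:, :800])
```

```text
9.125 [ 0.57021088 -0.28052601  0.22502904] 0.2968008994738353
```

View pics/w3.png

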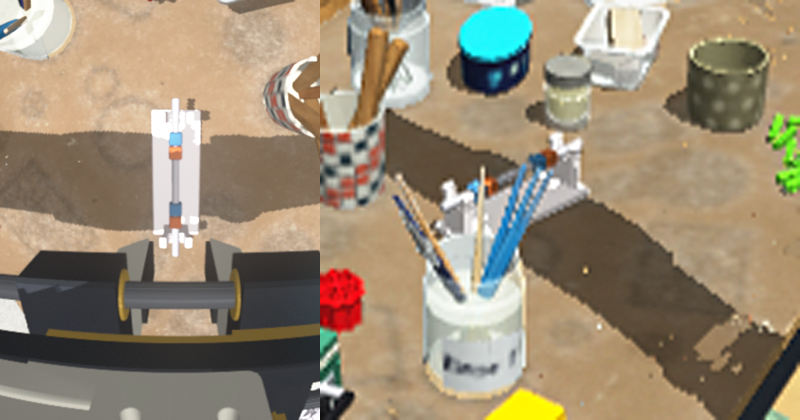

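The rod lies in both notches with its ends protruding on either side, and the fingers are clear. Next is the kiln.

Emit:
apply_moves:
  commands:
    - [30,0,0,0.6,0]
    - [30,-0.14,0.73,0,0.09]
    - [30,-0.14,0.73,0,0.09]
    - [30,-0.14,0.73,0,0.09]
    - [30,-0.14,0.73,0,0.09]
    - [30,-0.14,0.73,0,0.09]
    - [30,-0.14,0.73,0,0.09]
    - [30,-0.14,0.73,0,0.09]
    - [30,-0.14,0.73,0,0.09]
    - [30,-0.13,0.73,0,0.08]
    - [30,0,0.72,0,0.08]
    - [30,0,0,0,0]

```text
clock: 10.72
position: [0.4912, 0.1609, 0.2546]
ee_rot: [-2.103, -2.33, 0.001]
force: [-0.5, -0.5, 0.3]
width: 0.298
gripper_force: 0.0
```

Emit:
apply_moves:
  commands:
    - [30,0,0,0,0]
    - [30,0,0,0,0]

```text
clock: 10.98
position: [0.4928, 0.1558, 0.2549]
ee_rot: [-2.115, -2.323, 0.002]
force: [0.1, -0.4, -0.8]
width: 0.303
gripper_force: 0.0
```

Run:
```python
from h import *
from scipy.spatial.transform import Rotation as R
o=observe(); print(o['clock'],o['position'],o['width'],o['joints'].round(2)); T=R.from_rotvec(o['ee_rot']).as_matrix(); print(np.degrees(np.arctan2(T[1,1],T[0,1])))
im,d=snap('wrist'); np.savez('wp.npz',t=o['position'],T=T)
cv2.imwrite('pics/w4.png',im[...,::-1])
```

```text
10.975 [0.49278216 0.15582848 0.25494797] 0.30344319551388726 [ 0.11  0.31 -0.66  1.75  0.21  1.15 -0.52]
5.375255526613692
```

View pics/w4.png

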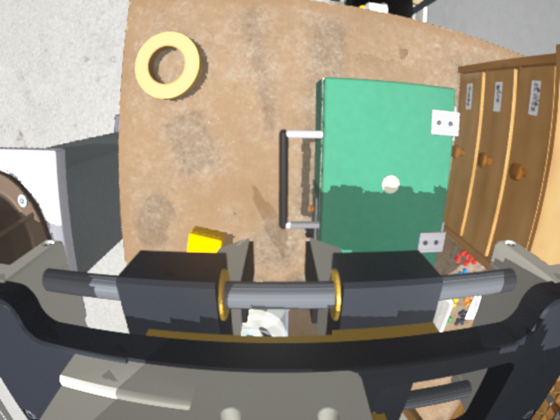

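The black bar runs from (285,131) to (283,228), with the lid's front edge at column ≈320.

Run:
```python
from h import *
z=np.load('wp.npz');t,T=z['t'],z['T'];im,d=load('wrist')
m=(im.max(-1)<70); m[:,:274]=0;m[:,296:]=0;m[:136]=0;m[224:]=0
v,u=np.nonzero(m);w=wray(np.c_[u,v],.075,t,T)
rows=np.unique(v);cen=np.array([(u[v==r].mean(),r) for r in rows]);wid=[np.ptp(u[v==r])+1 for r in rows]
W=wray(cen,.076,t,T);f=np.polyfit(W[:,1],W[:,0],1);print(np.median(wid),f,np.degrees(np.arctan(f[0])))
e=wray([(285,131),(283,228)],.076,t,T);print(e, e.mean(0))
ed=wray([(320,150),(320,200)],.083,t,T);print('lid edge',ed)
for y in(.14,.1558,.16):print(y,np.polyval(f,y))
im2,d2=load('top');P=pts('top',d2);k=(P[...,2]>.25)&(P[...,2]<1)&(P[...,1]<.3)&(P[...,1]>-.4)&(P[...,0]>.4);print('shelf x min',np.percentile(P[...,0][k],1),P[...,2][k].min())
```

```text
1.0 [-0.09850936  0.51492037] -5.626019005192841
[[0.49321961 0.20995555 0.076     ]
 [0.5014487  0.10393333 0.076     ]] [0.49733415 0.15694444 0.076     ]
lid edge [[0.53054451 0.19473603 0.083     ]
 [0.537109   0.14185446 0.083     ]]
0.14 0.5011290587699024
0.1558 0.4995726108675452
0.16 0.4991588715517287
shelf x min 0.7469106345327385 0.453315798336285
```

Emit:
apply_moves:
  commands:
    - [28,0.06,0.02,-0.7,0]
    - [28,0,0,-0.8,0]
    - [28,0,0,-0.8,0]
    - [28,0,0,-0.3,0]
    - [28,0,0,0,0]
    - [28,0,0,0,0]

```text
clock: 11.78
position: [0.4976, 0.159, 0.1012]
ee_rot: [2.112, 2.324, 0.004]
force: [1.2, 0.6, 0.5]
width: 0.281
gripper_force: 0.0
```

Emit:
apply_moves:
  commands:
    - [28,0,0,-0.2,0]
    - [28,0,0,-0.2,0]
    - [28,0,0,-0.1,0]
    - [28,0,0,0,0]
    - [28,0,0,0,0]
  newtons: 15

```text
clock: 12.4
position: [0.4965, 0.1587, 0.0697]
ee_rot: [2.112, 2.325, 0.0]
force: [0.3, 0.4, 0.5]
width: 0.284
gripper_force: 0.0
```

Emit:
apply_moves:
  commands:
    - [28,0,0,-0.13,0]
    - [28,0,0,0,0]
    - [15,0,0,0,0]
    - [10,0,0,0,0]
    - [5,0,0,0,0]
    - [0,0,0,0,0]
    - [0,0,0,0,0]
    - [0,0,0,0,0]
    - [0,0,0,0,0]
  newtons: 15

```text
clock: 13.52
position: [0.4968, 0.1586, 0.0619]
ee_rot: [2.112, 2.325, 0.001]
force: [4.3, -0.3, -0.9]
width: 0.102
gripper_force: 15.0
```

Emit:
apply_moves:
  commands:
    - [0,0.012,0.001,0.142,0]
    - [0,0.013,0.001,0.142,0]
    - [0,0.025,0.002,0.14,0]
    - [0,0.025,0.002,0.14,0]
    - [0,0.037,0.003,0.137,0]
    - [0,0.037,0.004,0.137,0]
    - [0,0.048,0.004,0.133,0]
    - [0,0.049,0.005,0.133,0]
    - [0,0.06,0.005,0.128,0]
    - [0,0.06,0.006,0.129,0]
    - [0,0,0,0,0]
    - [0,0,0,0,0]
  newtons: 20

```text
clock: 15.02
position: [0.5192, 0.1604, 0.1436]
ee_rot: [2.112, 2.325, 0.002]
force: [6.5, 1.3, -6.5]
width: 0.1
gripper_force: 20.0
```

Emit:
apply_moves:
  commands:
    - [0,0.07,0.006,0.123,0]
    - [0,0.072,0.007,0.123,0]
    - [0,0.081,0.007,0.116,0]
    - [0,0.082,0.008,0.116,0]
    - [0,0.091,0.008,0.108,0]
    - [0,0.091,0.009,0.109,0]
    - [0,0.1,0.009,0.1,0]
    - [0,0.1,0.01,0.1,0]
    - [0,0.108,0.01,0.091,0]
    - [0,0.109,0.01,0.091,0]
    - [0,0,0,0,0]
    - [0,0,0,0,0]
  newtons: 20

```text
clock: 16.52
position: [0.5721, 0.1653, 0.2086]
ee_rot: [-2.112, -2.325, 0.002]
force: [-4.7, -2.6, 3.4]
width: 0.098
gripper_force: 20.0
```

Emit:
apply_moves:
  commands:
    - [0,0,0,0,0]
    - [0,0,0,0,0]
    - [0,0,0,0,0]
    - [0,0,0,0,0]

```text
clock: 17.02
position: [0.572, 0.1653, 0.2086]
ee_rot: [-2.112, -2.325, 0.002]
force: [-5.3, -2.6, 4.5]
width: 0.098
gripper_force: 20.0
```

Run:
```python
from h import *
o=observe(); print(o['clock'],o['position'],o['force'],o['width'],o['gripper_force'])
s,ds=snap('scene');P=pts('scene',ds);I=s.astype(int)
k=(I[...,1]>I[...,0]+30)&(I[...,1]>I[...,2]+5)&(P[...,1]>.05)&(P[...,1]<.3)&(P[...,0]>.5)&(P[...,0]<.75)&(P[...,2]>.06)&(P[...,2]<.3)
Q=P[k];c=np.median(Q,0);Q=Q[np.linalg.norm(Q-c,axis=1)<.07];n=np.linalg.svd(Q-Q.mean(0),full_matrices=False)[2][2];print(k.sum(),len(Q),n,'lid deg',np.degrees(np.arccos(abs(n[2]))))
cv2.imwrite('pics/s5.png',cv2.resize(s[100:310,100:380,::-1],(800,600),interpolation=cv2.INTER_CUBIC))
```

```text
17.025 [0.57200802 0.16528374 0.20861291] [-5.33082879 -2.62944421  4.48908957] 0.09796491130846971 20.000480711460114
578 119 [-5.73832316e-03  5.03243899e-06  9.99983536e-01] lid deg 0.32878362920401394
```

View pics/s5.png

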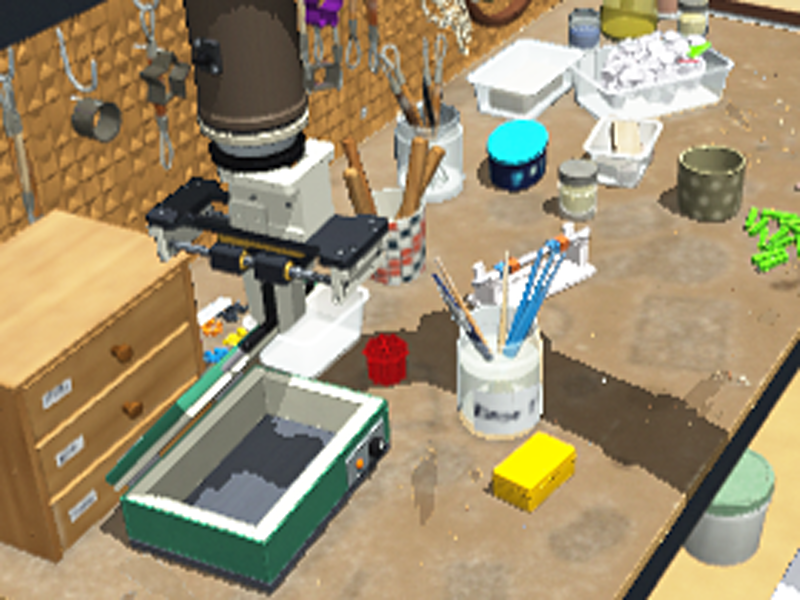

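The lid is up. The TCP has moved 147 mm up and 75.5 mm back, which works out to about 50°, with the bar still gripped at 20 N. The rod is in both notches and the bystanders look undisturbed.

```bash
python3 -c "
from cell import arm
print(arm.sign_off())"
```

```text
the job is handed in; nothing more can be done
None
```

I laid the rod in both rack notches and released it, then lifted the kiln lid to about 50° (worked out from the arm's movement) and handed the job in at about 17 s with the handle still gripped at 20 N; the hand-in returned no verdict.

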